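# Close the loaded instrument case

### The job

Gently lower the blue lid of the instrument case that holds the tweezers and probe until it is fully closed, without slamming it. Leave the two empty cases, with the orange and the green lid, standing open just as they are.

Things in the scene. Friction and masses are not known exactly. Their poses are not given: they have to be found in the camera images.
- kit_case: Case to close: fixed aluminium box with a blue lid, 140 (x) x 100 (y) x 50 mm high, walls 4 mm; tweezers and probe lie in it below the rim. Origin: centre of its underside, on the table; z up. Hinge line along its y at x = +70, z = 50.5 mm; the lid's free edge closes down onto x = -70 mm. Its x axis points back towards the robot within 38 degrees, so the hinge is on the robot's side.
- kit_lid (a joint): Blue lid's angle a, rad: 0 closed, starts 0.8 to 1.2 (open). Flat plate 140 x 100 x 8 mm, underside through the hinge line, rising from it along (-cos a, 0, sin a) of the case; the smooth outer face looks up and to the robot: push on it. Closed, its top is 58.5 mm above the table. Stiff hinge: stays where left; about 1 to 3 N near the free edge moves it.
- orange_lid_edge (a point): Middle of the free edge (outer face) of the orange lid, on an empty case that must stay open: same sizes and stiff hinge as the blue one, also hinged on the robot's side. The point starts 140 mm from its hinge line, 150 to 190 mm above the table.
- green_lid_edge (a point): Middle of the free edge (outer face) of the green lid, on an empty case that must stay open: same sizes and stiff hinge as the blue one, also hinged on the robot's side. The point starts 140 mm from its hinge line, 150 to 190 mm above the table.

How it is judged:
By the outcome, as a careful person would: the job done as asked, in the order asked, and still so for the second after the job is handed in, with the robot touching nothing.
It also fails if it takes over 29 s, if anything falls off the work surface, if the arm or the gripper's body presses on something with over 40 N, if the wrist force passes 120 N, or if a joint passes its speed limit or range.

### The arm

A 6-joint arm with a two-finger parallel gripper is mounted at the origin on the work surface. World frame = base frame: x ahead of the robot, y to its left, z up, the work surface at z = 0. Lengths are in m, angles in rad, forces in N, time in s.
With the tool pointing down it reaches from about 0.425 to 1.125 m from the base axis. Payload 14.9 kg.
Tool frame: the origin (TCP) lies midway between the tips of the shut fingers; the grasp point (between the pads) lies r.grip_depth behind it (r.grip_depth is the distance from the TCP to the grasp point, in m); y points along the fingers, x is the direction in which the jaws open and shut, and the axes are right-handed (so a half turn about y gives the same grasp; the last joint's range is limited). The gripper opens to 91 mm and grips with 3 to 60 N. Pads are 32 mm wide; open, the fingers measure 118 mm over their backs; the gripper's body (76 mm by 178 mm) begins 60 mm behind the grasp point.
Start: joints at [-1.312, 0.379, 1.734, -0, 1.028, -0.033], TCP at [0.201, -0.67, 0.184] pointing down, gripper open.
Joint ranges: [-2.77, 2.77], [-0.74, 2.19], [0, 2.66], [-1.06, 4.2], [0.31, 2.87], [-3.08, 3.08]. Speed limits (rad/s): [1.89, 1.89, 2.39, 3.14, 3.14, 3.14].

### API

Orientations are given as a rotation vector (axis times angle).
In Python, from cell import r gives the robot as it stands.
- The arm moves only by the tool move_arm, never from a script. Its argument "plan" is a list of rows, each an object with "xyz": the shift along the tool's x, y, z scaled (see below), a list of three; "yaw": the turn about the tool's y scaled (see below). A call has 1 to 5 rows; each row is the pose to reach, as a shift and turn from the pose measured when the call began, along the tool's axes at that moment, turning the shorter way round; what a row does not reach only later rows make up. The controller multiplies each number of a shift by 400 mm and each number of a turn by pi rad. A row lasts 1/8 s, in which the tool goes at most 62.5 mm and 10.7 degrees, less where a joint would pass 70% of its speed; a pose out of reach is approached as far as the arm can. A call with a number of a shift or a turn outside -1 to 1 is refused whole. A call with a gripper value outside its range is refused whole. "hand" is the opening, from 0 (shut) to 1 (fully open), set as the call begins (left out, the last holds). The fingers move at their own pace and stop on an object; the grip force is fixed at half the most. Time passes only in rows, so rows that repeat a pose let the fingers close. It gives the time, the measured TCP pose, the force and the opening at its end, in the units of the state.
- r.get_state(): the state, without advancing time (a new reading comes with each control period).
- r.camera(name): name is "scene" or "top"; returns the picture (384x512x3 uint8, blue, green, red); there is no depth.
- r.camera_info(name): a dict with "camera_matrix" (3x3 intrinsics, pixels), "rvec" (rotation vector, rad) and "tvec" (3), from world to camera coordinates, as OpenCV has them. Camera axes: x right, y down, z forward; pixel columns grow to the right and rows downward; lengths in m; the calibration is good to about 2 mm. A picture is of the moment at which its call begins. camera_info takes no time and is no camera call.
- r.sign_off(): hands the job in, once; it reports no verdict.
The state is a dict: "t": time; "q": joint angles; "joint_velocities": joint speeds; "tau": joint torques, N m; "eef_pos": TCP position; "orientation": TCP orientation; "contact_force": force on the tool from outside, world axes, zero at the start; "moment": the same for the moment, N m; "gripper_width": finger opening in m.
Only numpy, scipy, OpenCV 4.12 (cv2) and the standard library are available. Lean on these libraries where they do the work, as an engineer would, in place of code of your own. Each camera call takes 0.05 s, during which the arm holds its last target. There are 200 camera calls.

## Working session

There is one attempt and no reset: what is moved stays moved. The work goes in short steps, Python scripts to look and compute and a tool call to move; the robot and the scene stay as the last step left them, time stands still between calls to the robot, and variables do not carry over. Pictures are saved under pics/ and viewed, about 8 in all and at most 12, crops included, and the job is handed in when it is done.

Besides the shell and the picture viewer there is one more tool, called after ">>>" as name([rows], argument=value, ...), one row to a line, values as JSON. move_arm: Moves the arm, as the interface text tells. Shifts and turns lie within -1 to 1; 1 stands for 400 mm of shift or pi rad of turn. Its arguments: {"type":"object","properties":{"plan":{"type":"array","items":{"type":"object","properties":{"xyz":{"type":"array","items":{"type":"number","minimum":-1,"maximum":1}},"yaw":{"type":"number","minimum":-1,"maximum":1}}}},"hand":{"type":"number"}},"required":["plan"]}

```bash
mkdir -p pics; ls; python3 - <<'E'
from cell import r
import cv2
s=r.get_state();print(s['t'],s['eef_pos'],s['orientation'],s['gripper_width'],r.grip_depth)
for n in('scene','top'):
    cv2.imwrite(f'pics/{n}0.png',r.camera(n))
    i=r.camera_info(n);print(n,i)
E
```

```text
pics
0.0 [ 0.20127299 -0.66999273  0.18379812] [-1.33257409  0.99217595 -0.99079609] 0.09166609988855584 0.0188
scene {'camera_matrix': array([[489.21948091,   0.        , 254.99380921],
       [  0.        , 489.21948091, 187.90861228],
       [  0.        ,   0.        ,   1.        ]]), 'rvec': array([ 1.43981484,  2.38430029, -0.66127148]), 'tvec': array([ 0.22831525, -0.34693797,  1.39746597])}
top {'camera_matrix': array([[366.14355636,   0.        , 248.82210794],
       [  0.        , 366.14355636, 192.9130734 ],
       [  0.        ,   0.        ,   1.        ]]), 'rvec': array([ 2.13361801, -2.18122291,  0.13691393]), 'tvec': array([0.01398626, 0.52192322, 0.78643821])}
```

View pics/scene0.png

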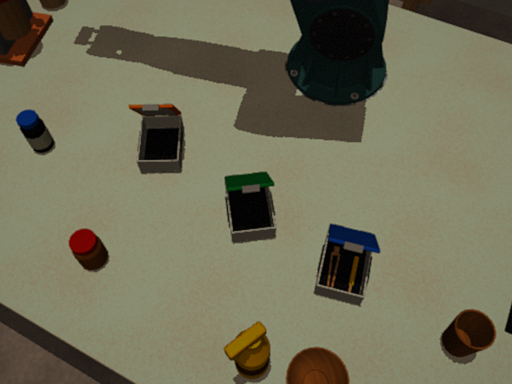

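View pics/top0.png

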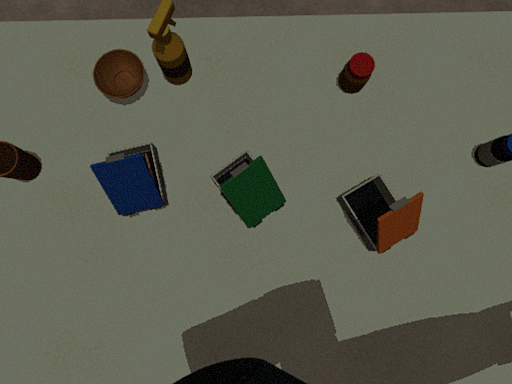

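The top view shows the blue lid at about (130,183), green at (252,192) and orange at (400,222). The scene view shows the tweezers in the blue case at about (345,265). Next I'll measure the lid corners.

```bash
cat > h.py <<'E'
import cv2, numpy as np
from cell import r
def ray(n,uv):
    i=r.camera_info(n);R=cv2.Rodrigues(i['rvec'])[0]
    p=cv2.undistortPoints(np.float64([[uv]]),i['camera_matrix'],None)[0,0]
    return -R.T@i['tvec'], R.T@np.array([p[0],p[1],1])
def onz(n,uv,z):
    c,d=ray(n,uv);return c+d*(z-c[2])/d[2]
def tri(a,b):
    (c1,d1),(c2,d2)=ray('top',a),ray('scene',b)
    s=np.linalg.lstsq(np.c_[d1,-d2],c2-c1,rcond=None)[0]
    p,q=c1+d1*s[0],c2+d2*s[1];return (p+q)/2,np.linalg.norm(p-q)
def quad(img,col):
    h=cv2.cvtColor(img,cv2.COLOR_BGR2HSV)
    lo,hi={'blue':(105,125),'green':(50,80),'orange':(5,14)}[col]
    m=cv2.inRange(h,(lo,130,50),(hi,255,255))
    m=cv2.morphologyEx(m,cv2.MORPH_OPEN,np.ones((3,3)))
    cs=sorted(cv2.findContours(m,0,2)[0],key=cv2.contourArea)
    out=[]
    for c in cs[-2:]:
        hull=cv2.convexHull(c)
        out.append((cv2.contourArea(c),cv2.approxPolyN(hull,4,ensure_convex=True)[0].tolist() if len(hull)>4 else 0))
    return out
E
python3 - <<'E'
from h import *
np.set_printoptions(precision=4,suppress=True)
for n in('top','scene'):
    im=cv2.imread(f'pics/{n}0.png')
    for c in('blue','green','orange'):
        for a,q in quad(im,c):
            print(n,c,a,q)
            if n=='top' and q:
                for p in q: print('   z.055',onz(n,p,.055)[:2],'z.17',onz(n,p,.17)[:2])
E
```

```text
top blue 41.0 [[511, 150], [509, 150], [506, 141], [511, 134]]
   z.055 [ 0.602  -0.5785] z.17 [ 0.5755 -0.4936]
   z.055 [ 0.6021 -0.5741] z.17 [ 0.5756 -0.4899]
   z.055 [ 0.6226 -0.5697] z.17 [ 0.5931 -0.4861]
   z.055 [ 0.6383 -0.5826] z.17 [ 0.6065 -0.4971]
top blue 2543.5 [[163, 204], [119, 214], [89, 165], [140, 153]]
   z.055 [0.4992 0.189 ] z.17 [0.4877 0.1623]
   z.055 [0.4796 0.2839] z.17 [0.4709 0.2433]
   z.055 [0.5888 0.3522] z.17 [0.5642 0.3016]
   z.055 [0.6133 0.2406] z.17 [0.5852 0.2063]
top orange 306.5 [[140, 79], [119, 104], [113, 71], [140, 66]]
   z.055 [0.7846 0.2431] z.17 [0.7316 0.2085]
   z.055 [0.7268 0.2894] z.17 [0.6821 0.248 ]
   z.055 [0.805  0.3047] z.17 [0.749  0.2611]
   z.055 [0.8157 0.2436] z.17 [0.7581 0.2089]
top orange 1405.5 [[417, 230], [378, 254], [378, 217], [424, 190]]
   z.055 [ 0.431 -0.357] z.17 [ 0.4294 -0.3043]
   z.055 [ 0.382  -0.2698] z.17 [ 0.3876 -0.2298]
   z.055 [ 0.4608 -0.275 ] z.17 [ 0.4548 -0.2343]
   z.055 [ 0.5173 -0.3791] z.17 [ 0.5031 -0.3232]
scene blue 226.5 [[36, 110], [36, 125], [17, 125], [17, 110]]
scene blue 681.5 [[373, 234], [381, 253], [327, 240], [330, 224]]
scene green 28.0 [[241, 189], [228, 189], [228, 187], [241, 185]]
scene green 28.0 [[272, 185], [260, 186], [260, 183], [272, 182]]
scene orange 734.5 [[51, 15], [21, 62], [-3, 59], [34, 12]]
scene orange 1696.0 [[332, 348], [357, 383], [286, 383], [291, 348]]
```

The blue hinge corners, cast at z=0.055, are 97 mm apart. The free edge, cast at z≈0.165, is about 98 mm. Both fit the 100 mm lid, and the angle a comes out near 0.89. Next I'll check the tool axes, the contact path and how close the green lid is.

```bash
cat >> h.py <<'E'
H=np.array([.4894,.2365]); u=np.array([.979,.203])
def pose():
    s=r.get_state();return s,np.array(s['eef_pos']),cv2.Rodrigues(np.array(s['orientation']))[0]
def tcp(a,s=.113): # TCP for front fingertip edge on outer face
    d=s*np.cos(a)-.008*np.sin(a) ; zz=.0505+(s+.015)*np.sin(a)+.008*np.cos(a)
    d=(s+.015)*np.cos(a)-.008*np.sin(a)-.015
    return np.r_[H+d*u,zz]
def show(ts):
    s,p,R=pose();print('t',s['t'],'p',p.round(4),'F',np.round(s['contact_force'],2),'w',round(s['gripper_width'],4))
    for t in ts: print(np.round(t,4),'->',np.round(R.T@(np.array(t)-p)/.4,4))
E
python3 - <<'E'
from h import *
s,p,R=pose();print(R.round(3))
for n in('top','scene'):
    im=cv2.imread(f'pics/{n}0.png');h=cv2.cvtColor(im,cv2.COLOR_BGR2HSV)
    m=cv2.inRange(h,(50,120,30),(88,255,255))
    if n=='top':
        c=max(cv2.findContours(m,0,2)[0],key=cv2.contourArea);q=cv2.approxPolyN(cv2.convexHull(c),4)[0]
        for x in q: print(x,onz(n,x.tolist(),.055)[:2],onz(n,x.tolist(),.17)[:2])
for b in ([(89,165),(330,225)],[(89,165),(374,234)],[(140,153),(330,225)]): print(tri(*b))
show([(.3,-.6,.3),(.53,-.3,.32),(.6,0,.32),(.57,.25,.3)]+[tcp(a) for a in(.95,.89,.6,.3,0)])
E
```

```text
[[ 0.288 -0.     0.958]
 [-0.958  0.001  0.288]
 [-0.001 -1.     0.   ]]
[286 201] [ 0.49984025 -0.07772373] [ 0.48821069 -0.06569802]
[249 228] [0.44328315 0.00383155] [0.43988219 0.00399161]
[218 185] [0.53817784 0.06937844] [0.52097047 0.06000196]
[261 155] [ 0.602926   -0.02616443] [ 0.57629829 -0.02164019]
(array([0.57018294, 0.23719443, 0.2363526 ]), np.float64(0.0787101061697022))
(array([0.55789615, 0.28470238, 0.2038329 ]), np.float64(0.0043062786605624235))
(array([0.57754501, 0.20094452, 0.19662618]), np.float64(0.005575183099074589))
t 0.1 p [ 0.2013 -0.67    0.1839] F [-0.24  0.51  0.24] w 0.0917
[ 0.3 -0.6  0.3] -> [-0.097  -0.2902  0.2867]
[ 0.53 -0.3   0.32] -> [-0.6499 -0.3397  1.0532]
[0.6  0.   0.32] -> [-1.3179 -0.339   1.4366]
[0.57 0.25 0.3 ] -> [-1.938  -0.2884  1.5445]
[0.5412 0.2472 0.1593] -> [-1.9517  0.0635  1.4737]
[0.5475 0.2485 0.155 ] -> [-1.9503  0.0741  1.4896]
[0.5737 0.254  0.1294] -> [-1.9444  0.1382  1.5563]
[0.5921 0.2578 0.096 ] -> [-1.9402  0.2217  1.6031]
[0.6    0.2594 0.0585] -> [-1.9384  0.3154  1.6232]
```

>>> move_arm([
  {"xyz": [0, -0.15, 0]},
  {"xyz": [-0.1, -0.3, 0.2]},
  {"xyz": [-0.35, -0.32, 0.75]},
  {"xyz": [-0.35, -0.32, 0.75]},
  {"xyz": [-0.35, -0.32, 0.75]},
], hand=0)

```text
validation failed for argument at $.pl...
```

```bash
python3 - <<'E'
from h import *
show([(.6,-.2,.3),(.58,.1,.3),(.5286,.2446,.26)])
E
```

```text
t 0.1 p [ 0.2013 -0.67    0.1839] F [-0.24  0.51  0.24] w 0.0917
[ 0.6 -0.2  0.3] -> [-0.8389 -0.2895  1.2927]
[0.58 0.1  0.3 ] -> [-1.5716 -0.2887  1.4606]
[0.5286 0.2446 0.26  ] -> [-1.9547 -0.1884  1.4415]
```

Validation failed, probably because a yaw is required.

>>> move_arm([
  {"xyz": [0, -0.15, 0], "yaw": 0},
  {"xyz": [-0.1, -0.3, 0.2], "yaw": 0},
  {"xyz": [-0.35, -0.32, 0.75], "yaw": 0},
  {"xyz": [-0.35, -0.32, 0.75], "yaw": 0},
  {"xyz": [-0.35, -0.32, 0.75], "yaw": 0},
], hand=0)

```text
t: 0.72
eef_pos: [0.3798, -0.5097, 0.301]
orientation: [-1.332, 0.992, -0.991]
contact_force: [0.7, -1.0, 0.2]
gripper_width: 0.0442
```

>>> move_arm([
  {"xyz": [-0.58, -0.02, 0.75], "yaw": 0},
  {"xyz": [-0.58, -0.02, 0.75], "yaw": 0},
  {"xyz": [-0.58, -0.02, 0.75], "yaw": 0},
  {"xyz": [-0.58, -0.02, 0.75], "yaw": 0},
  {"xyz": [-0.58, -0.02, 0.75], "yaw": 0},
])

```text
t: 1.35
eef_pos: [0.5612, -0.2553, 0.3077]
orientation: [-1.332, 0.993, -0.991]
contact_force: [0.2, 0.1, -0.7]
gripper_width: 0.0004
```

```bash
python3 - <<'E'
from h import *
show([(.6,-.2,.3),(.58,.1,.3),(.5286,.2446,.26)])
E
```

```text
t 1.35 p [ 0.5612 -0.2553  0.3077] F [ 0.21  0.11 -0.67] w 0.0004
[ 0.6 -0.2  0.3] -> [-0.1045  0.0193  0.1327]
[0.58 0.1  0.3 ] -> [-0.8372  0.0202  0.3003]
[0.5286 0.2446 0.26  ] -> [-1.2203  0.1207  0.2812]
```

>>> move_arm([
  {"xyz": [-0.84, 0.0, 0.27], "yaw": 0},
  {"xyz": [-0.84, 0.0, 0.27], "yaw": 0},
  {"xyz": [-0.84, 0.0, 0.27], "yaw": 0},
  {"xyz": [-0.84, 0.0, 0.27], "yaw": 0},
  {"xyz": [-0.84, 0.0, 0.27], "yaw": 0},
])

```text
t: 1.98
eef_pos: [0.5667, 0.0572, 0.308]
orientation: [-1.332, 0.993, -0.991]
contact_force: [0.8, -0.5, 0.3]
gripper_width: 0.0003
```

```bash
python3 - <<'E'
from h import *
show([(.5286,.2446,.26)])
E
```

```text
t 1.975 p [0.5667 0.0572 0.308 ] F [ 0.76 -0.52  0.3 ] w 0.0003
[0.5286 0.2446 0.26  ] -> [-0.4759  0.1206  0.0434]
```

>>> move_arm([
  {"xyz": [-0.476, 0.05, 0.043], "yaw": 0},
  {"xyz": [-0.476, 0.1, 0.043], "yaw": 0},
  {"xyz": [-0.476, 0.12, 0.043], "yaw": 0},
  {"xyz": [-0.476, 0.12, 0.043], "yaw": 0},
  {"xyz": [-0.476, 0.12, 0.043], "yaw": 0},
])

```text
t: 2.6
eef_pos: [0.5282, 0.2448, 0.2599]
orientation: [-1.334, 0.992, -0.99]
contact_force: [0.2, -0.7, 0.1]
gripper_width: 0.0003
```

```bash
python3 - <<'E'
from h import *
ims=[r.camera(n) for n in('top','scene')]
cv2.imwrite('pics/mid.png',np.vstack([cv2.resize(ims[0][110:250,40:320],None,fx=2,fy=2),cv2.resize(ims[1][170:310,190:470],None,fx=2,fy=2)]))
show([(.5286,.2446,.26)])
E
```

```text
t 2.7 p [0.529  0.2437 0.2607] F [ 0.3  -0.37 -0.56] w -0.0
[0.5286 0.2446 0.26  ] -> [-0.0025  0.0018 -0.0003]
```

View pics/mid.png

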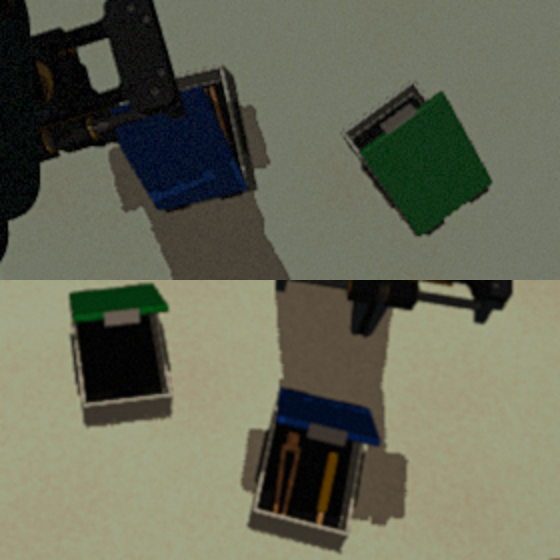

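The gripper hangs above the blue lid and nothing is touching yet. The tip is at crop (362,330) in the scene view. I'll project the planned contact and the lid model to check the lateral alignment.

```bash
python3 - <<'E'
from h import *
v=np.array([-u[1],u[0]])
def pr(n,P):
    i=r.camera_info(n);return cv2.projectPoints(np.float64(P),i['rvec'],i['tvec'],i['camera_matrix'],None)[0][:,0].round(1).tolist()
print(pr('scene',[(.529,.2437,.26),(.529,.2437,.16),(.529,.2437,.18)]))
for a in(.8,.9,1.0,1.1,1.2):
    P=[np.r_[H+(.14*np.cos(a)-.008*np.sin(a))*u+k*v,.0505+.14*np.sin(a)+.008*np.cos(a)] for k in(.05,-.05)]
    print(a,P[0].round(3),pr('top',P),pr('scene',P))
P=[np.r_[H+.14*u+k*v,.0505] for k in(.05,-.05)];print('front rim',pr('scene',P),pr('top',P))
E
```

```text
[[365.9, 197.5], [355.9, 223.0], [357.8, 218.3]]
0.8 [0.569 0.304 0.157] [[90.9, 163.9], [142.2, 152.5]] [[377.5, 253.7], [325.9, 240.4]]
0.9 [0.558 0.302 0.165] [[89.9, 168.6], [141.9, 157.0]] [[379.3, 246.7], [327.6, 233.5]]
1.0 [0.547 0.299 0.173] [[89.3, 173.9], [142.0, 162.1]] [[381.1, 239.6], [329.3, 226.5]]
1.1 [0.534 0.297 0.179] [[89.0, 179.9], [142.3, 167.9]] [[382.8, 232.4], [331.1, 219.4]]
1.2 [0.522 0.294 0.184] [[89.0, 186.3], [142.8, 174.2]] [[384.4, 225.2], [332.8, 212.4]]
front rim [[362.6, 295.6], [314.7, 282.6]] [[107.6, 152.9], [151.8, 143.0]]
```

The scene view's lower blue edge, (327,240) to (380,252), is the free edge, since the camera looks down on the outer face. Both views then agree on a≈0.82 and an edge height near 0.158 m.

```bash
python3 - <<'E'
from h import *
T=[np.r_[tcp(.82)[:2],.175]]+[tcp(a) for a in(.82,.7,.6,.5,.4,.3,.2,.1,0)]
show(T)
E
```

```text
t 2.7 p [0.529  0.2437 0.2607] F [ 0.3  -0.37 -0.56] w -0.0
[0.5545 0.25   0.175 ] -> [0.0033 0.2144 0.0655]
[0.5545 0.25   0.1495] -> [0.0034 0.278  0.0655]
[0.5655 0.2523 0.1391] -> [0.0059 0.3042 0.0935]
[0.5737 0.254  0.1294] -> [0.0077 0.3284 0.1144]
[0.5809 0.2555 0.1189] -> [0.0093 0.3547 0.1327]
[0.5871 0.2568 0.1077] -> [0.0107 0.3826 0.1484]
[0.5921 0.2578 0.096 ] -> [0.0118 0.412  0.1611]
[0.596  0.2586 0.0838] -> [0.0127 0.4425 0.1709]
[0.5986 0.2591 0.0712] -> [0.0133 0.4738 0.1777]
[0.6    0.2594 0.0585] -> [0.0137 0.5056 0.1812]
```

>>> move_arm([
  {"xyz": [0.003, 0.12, 0.066], "yaw": 0},
  {"xyz": [0.003, 0.215, 0.066], "yaw": 0},
  {"xyz": [0.003, 0.24, 0.066], "yaw": 0},
  {"xyz": [0.003, 0.26, 0.066], "yaw": 0},
  {"xyz": [0.003, 0.275, 0.066], "yaw": 0},
])

```text
t: 3.32
eef_pos: [0.5554, 0.2502, 0.1518]
orientation: [-1.33, 0.992, -0.993]
contact_force: [-0.3, -0.1, -0.5]
gripper_width: 0.0005
```

```bash
python3 - <<'E'
from h import *
show([tcp(a) for a in(.75,.7,.65,.6,.55)])
E
```

```text
t 3.325 p [0.5554 0.2502 0.1518] F [-0.32 -0.13 -0.46] w 0.0005
[0.5611 0.2514 0.1436] -> [0.0012 0.0206 0.0144]
[0.5655 0.2523 0.1391] -> [0.0022 0.0319 0.0257]
[0.5697 0.2532 0.1343] -> [0.0032 0.0438 0.0364]
[0.5737 0.254  0.1294] -> [0.0041 0.0562 0.0465]
[0.5775 0.2548 0.1242] -> [0.0049 0.0691 0.056 ]
```

>>> move_arm([
  {"xyz": [0.001, 0.01, 0.007], "yaw": 0},
  {"xyz": [0.001, 0.02, 0.014], "yaw": 0},
  {"xyz": [0.002, 0.028, 0.022], "yaw": 0},
  {"xyz": [0.002, 0.036, 0.029], "yaw": 0},
  {"xyz": [0.003, 0.044, 0.036], "yaw": 0},
])

```text
t: 3.95
eef_pos: [0.5698, 0.2533, 0.1341]
orientation: [-1.33, 0.992, -0.993]
contact_force: [-1.1, 0.6, 2.3]
gripper_width: -0.0001
```

```bash
python3 - <<'E'
from h import *
show([tcp(a) for a in(.6,.55,.5,.45,.4)])
E
```

```text
t 3.95 p [0.5698 0.2533 0.1341] F [-1.08  0.56  2.34] w -0.0001
[0.5737 0.254  0.1294] -> [0.0011 0.0117 0.0099]
[0.5775 0.2548 0.1242] -> [0.002  0.0246 0.0194]
[0.5809 0.2555 0.1189] -> [0.0027 0.038  0.0282]
[0.5841 0.2561 0.1134] -> [0.0035 0.0518 0.0363]
[0.5871 0.2568 0.1077] -> [0.0041 0.066  0.0438]
```

Contact is about 2.5 N, so it is pushing as planned.

>>> move_arm([
  {"xyz": [0.001, 0.01, 0.008], "yaw": 0},
  {"xyz": [0.002, 0.02, 0.016], "yaw": 0},
  {"xyz": [0.002, 0.03, 0.023], "yaw": 0},
  {"xyz": [0.003, 0.041, 0.03], "yaw": 0},
  {"xyz": [0.0035, 0.052, 0.036], "yaw": 0},
])

```text
t: 4.58
eef_pos: [0.5851, 0.2564, 0.1136]
orientation: [-1.328, 0.991, -0.993]
contact_force: [2.4, 0.7, 3.4]
gripper_width: 0.0001
```

```bash
python3 - <<'E'
from h import *
ims=[r.camera(n) for n in('top','scene')]
cv2.imwrite('pics/mid2.png',np.vstack([cv2.resize(ims[0][110:250,40:320],None,fx=2,fy=2),cv2.resize(ims[1][170:310,190:470],None,fx=2,fy=2)]))
show([tcp(a) for a in(.45,.4,.35,.3,.25,.2)])
E
```

```text
t 4.675 p [0.5843 0.2561 0.1129] F [1.96 0.59 3.16] w 0.0004
[0.5841 0.2561 0.1134] -> [-0.0001 -0.0011 -0.0003]
[0.5871 0.2568 0.1077] -> [0.0006 0.0131 0.0071]
[0.5897 0.2573 0.1019] -> [0.0012 0.0276 0.0139]
[0.5921 0.2578 0.096 ] -> [0.0017 0.0425 0.0199]
[0.5942 0.2582 0.0899] -> [0.0022 0.0576 0.0251]
[0.596  0.2586 0.0838] -> [0.0026 0.073  0.0296]
```

View pics/mid2.png

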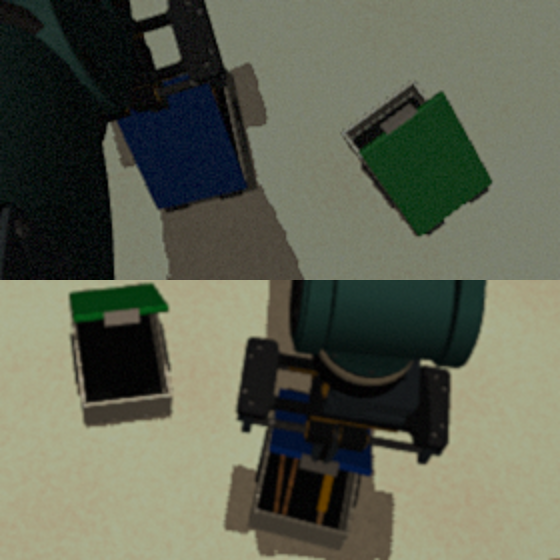

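The lid follows the fingers and its free edge is at crop (320,465) in the scene view. The green lid has not moved. Carrying on.

>>> move_arm([
  {"xyz": [0.001, 0.014, 0.006], "yaw": 0},
  {"xyz": [0.001, 0.028, 0.012], "yaw": 0},
  {"xyz": [0.002, 0.042, 0.018], "yaw": 0},
  {"xyz": [0.002, 0.056, 0.023], "yaw": 0},
  {"xyz": [0.002, 0.07, 0.028], "yaw": 0},
])

```text
t: 5.3
eef_pos: [0.595, 0.2585, 0.0843]
orientation: [-1.331, 0.992, -0.992]
contact_force: [-0.4, -0.4, 1.2]
gripper_width: 0.0004
```

```bash
python3 - <<'E'
from h import *
show([tcp(a) for a in(.2,.15,.1,.05,0)])
E
```

```text
t 5.3 p [0.595  0.2585 0.0843] F [-0.43 -0.42  1.16] w 0.0004
[0.596  0.2586 0.0838] -> [0.0005 0.0013 0.0023]
[0.5974 0.2589 0.0775] -> [0.0009 0.0168 0.006 ]
[0.5986 0.2591 0.0712] -> [0.0012 0.0326 0.009 ]
[0.5995 0.2593 0.0649] -> [0.0014 0.0485 0.0111]
[0.6    0.2594 0.0585] -> [0.0015 0.0644 0.0125]
```

Next, a slower step towards closing.

>>> move_arm([
  {"xyz": [0.001, 0.011, 0.004], "yaw": 0},
  {"xyz": [0.001, 0.021, 0.006], "yaw": 0},
  {"xyz": [0.001, 0.03, 0.008], "yaw": 0},
  {"xyz": [0.001, 0.038, 0.01], "yaw": 0},
  {"xyz": [0.001, 0.045, 0.011], "yaw": 0},
])

```text
t: 5.92
eef_pos: [0.5995, 0.2594, 0.0662]
orientation: [-1.331, 0.992, -0.992]
contact_force: [0.5, 0.4, 1.2]
gripper_width: 0.0002
```

>>> move_arm([
  {"xyz": [0, 0.005, 0], "yaw": 0},
  {"xyz": [0, 0.009, 0], "yaw": 0},
  {"xyz": [0, 0.013, 0.001], "yaw": 0},
  {"xyz": [0, 0.015, 0.001], "yaw": 0},
  {"xyz": [0, 0.016, 0.001], "yaw": 0},
])

```text
t: 6.55
eef_pos: [0.5999, 0.2596, 0.0597]
orientation: [-1.331, 0.992, -0.992]
contact_force: [1.0, -0.4, 1.1]
gripper_width: 0.0003
```

>>> move_arm([
  {"xyz": [0, 0.0015, 0], "yaw": 0},
  {"xyz": [0, 0.003, 0], "yaw": 0},
  {"xyz": [0, 0.004, 0], "yaw": 0},
  {"xyz": [0, 0.005, 0], "yaw": 0},
  {"xyz": [0, 0.005, 0], "yaw": 0},
])

```text
t: 7.18
eef_pos: [0.5999, 0.2596, 0.0577]
orientation: [-1.331, 0.992, -0.992]
contact_force: [0.6, 0.4, 0.7]
gripper_width: 0.0004
```

>>> move_arm([
  {"xyz": [0, 0.002, 0], "yaw": 0},
  {"xyz": [0, 0.003, 0], "yaw": 0},
  {"xyz": [0, 0.003, 0], "yaw": 0},
])

```text
t: 7.55
eef_pos: [0.5998, 0.2596, 0.0564]
orientation: [-1.331, 0.992, -0.992]
contact_force: [0.6, 0.4, 0.2]
gripper_width: 0.0007
```

```bash
python3 - <<'E'
from h import *
ims=[r.camera(n) for n in('top','scene')]
cv2.imwrite('pics/c.png',np.vstack([cv2.resize(ims[0][110:250,40:320],None,fx=2,fy=2),cv2.resize(ims[1][170:310,190:470],None,fx=2,fy=2)]))
for _ in range(3): show([]); r.camera('top')
E
```

```text
t 7.65 p [0.5998 0.2595 0.0564] F [0.09 0.13 0.55] w 0.0009
t 7.7 p [0.5998 0.2596 0.0564] F [ 0.55 -0.43 -0.48] w 0.0004
t 7.75 p [0.5998 0.2595 0.0565] F [-0.05  0.41  1.35] w 0.0003
```

View pics/c.png

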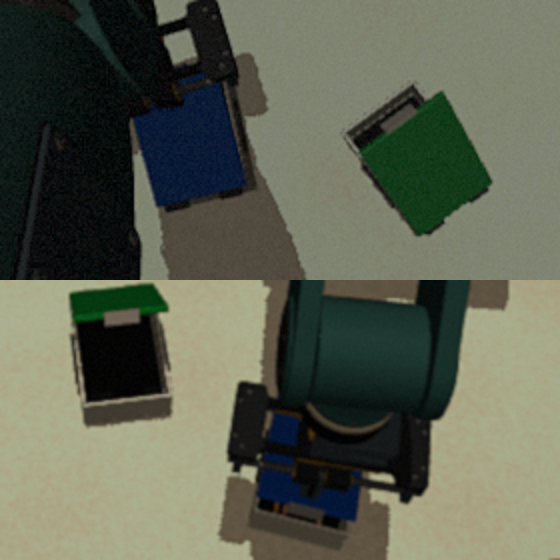

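The lid looks nearly closed, but there may be a gap at the front, around crop (270,510). The force is only at noise level, so I'll zoom in and compare with the projected closed edge.

```bash
python3 - <<'E'
from h import *
v=np.array([-u[1],u[0]])
im=np.mean([r.camera('scene').astype(float) for _ in range(3)],0)
im=np.clip(im*1.6,0,255).astype(np.uint8)
k=7;x0,y0=300,225
c=cv2.resize(im[y0:y0+80,x0:x0+95],None,fx=k,fy=k,interpolation=cv2.INTER_CUBIC)
i=r.camera_info('scene')
for a,col in((0,(0,0,255)),(.1,(0,255,255)),(.2,(0,255,0))):
    P=[np.r_[H+(.14*np.cos(a)-.008*np.sin(a))*u+q*v,.0505+.14*np.sin(a)+.008*np.cos(a)] for q in(.05,-.05)]
    p=cv2.projectPoints(np.float64(P),i['rvec'],i['tvec'],i['camera_matrix'],None)[0][:,0]
    print(a,p.round(1).tolist())
    for s in p: cv2.circle(c,tuple(int(z) for z in (s-[x0,y0]+.5)*k),4,col,-1)
s,pp,R=pose();p=cv2.projectPoints(pp[None],i['rvec'],i['tvec'],i['camera_matrix'],None)[0][0,0];print('tcp',p)
cv2.circle(c,tuple(int(z) for z in (p-[x0,y0]+.5)*k),4,(255,0,255),-1)
cv2.imwrite('pics/z.png',c)
E
```

```text
0 [[363.4, 294.3], [315.1, 281.2]]
0.1 [[364.9, 291.3], [316.0, 278.1]]
0.2 [[366.4, 287.6], [317.0, 274.4]]
tcp [341.50403206 275.931143  ]
```

View pics/z.png

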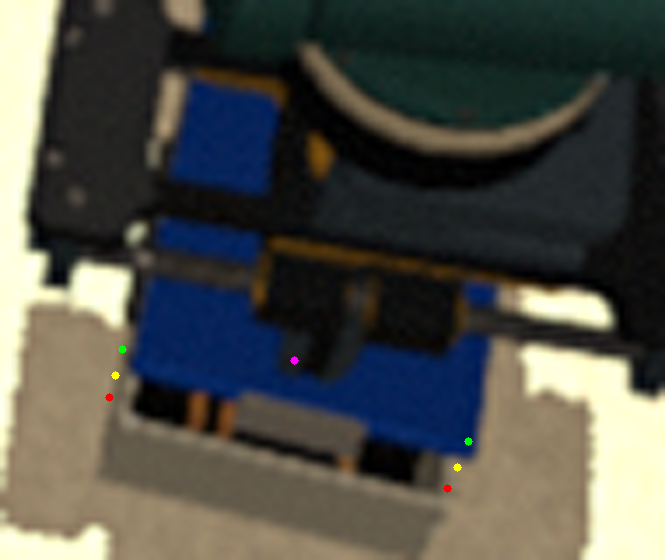

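The lid is still about 0.15 rad open by the image, yet the tip reads z=0.056 with almost no force. These disagree, so I'll back off gently and look at the lid without the fingers in front of it.

>>> move_arm([
  {"xyz": [0, -0.02, 0], "yaw": 0},
  {"xyz": [0, -0.04, 0], "yaw": 0},
  {"xyz": [0, -0.06, 0], "yaw": 0},
])

```text
t: 8.32
eef_pos: [0.5999, 0.2596, 0.0813]
orientation: [-1.33, 0.992, -0.992]
contact_force: [-0.5, 0.1, -0.7]
gripper_width: 0.0005
```

```bash
python3 - <<'E'
from h import *
im=[r.camera('scene').astype(float) for _ in range(2)]
im=np.clip(np.mean(im,0)*1.6,0,255).astype(np.uint8)
cv2.imwrite('pics/z2.png',cv2.resize(im[210:310,290:410],None,fx=6,fy=6,interpolation=cv2.INTER_CUBIC))
show([])
i=r.camera_info('scene')
s,pp,R=pose();p=cv2.projectPoints(np.array([pp,pp+[.016,0,0],pp-[0,0,.02]]),i['rvec'],i['tvec'],i['camera_matrix'],None)[0][:,0];print('tcp',(p-[290,210])*6)
E
```

```text
t 8.425 p [0.6004 0.2598 0.0818] F [ 0.6   0.75 -0.05] w 0.0008
tcp [[320.44829454 370.22074509]
 [302.17849331 410.15589598]
 [311.34997175 391.71434358]]
```

View pics/z2.png

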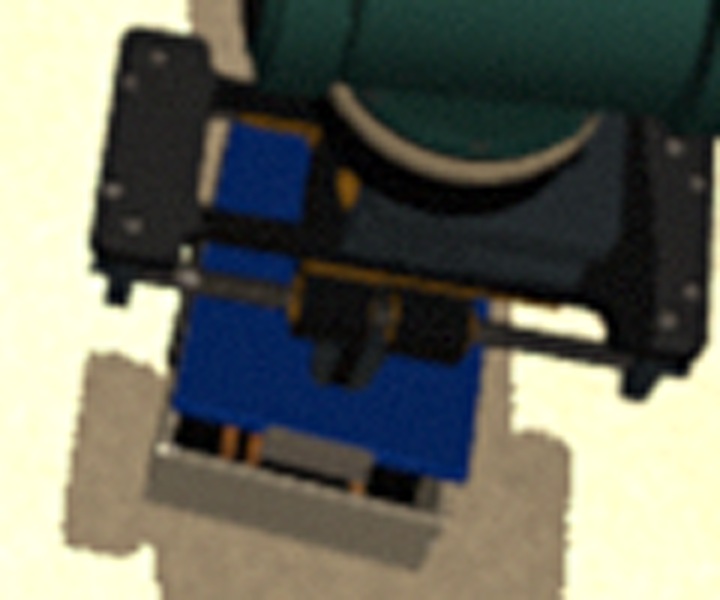

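The lid has not moved, so the fingers were not touching it at the end. I'll move up and to the side for a clear view of both images, then measure once more.

>>> move_arm([
  {"xyz": [0, -0.15, 0], "yaw": 0},
  {"xyz": [0, -0.3, 0], "yaw": 0},
  {"xyz": [0, -0.45, 0], "yaw": 0},
  {"xyz": [0.15, -0.55, 0], "yaw": 0},
  {"xyz": [0.3, -0.55, 0], "yaw": 0},
])

```text
t: 9.05
eef_pos: [0.6339, 0.1494, 0.3046]
orientation: [-1.326, 0.987, -0.994]
contact_force: [-0.2, 0.1, -0.4]
gripper_width: 0.0006
```

>>> move_arm([
  {"xyz": [0.5, 0, 0], "yaw": 0},
  {"xyz": [0.5, 0, 0], "yaw": 0},
  {"xyz": [0.5, 0, 0], "yaw": 0},
  {"xyz": [0.5, 0, 0], "yaw": 0},
])

```text
t: 9.55
eef_pos: [0.692, -0.0454, 0.3042]
orientation: [-1.326, 0.989, -0.996]
contact_force: [-1.4, -0.2, 0.7]
gripper_width: 0.0004
```

```bash
python3 - <<'E'
from h import *
v=np.array([-u[1],u[0]])
a={n:r.camera(n) for n in('top','scene')}
for n in a:
    print(n,quad(a[n],'blue'))
    i=r.camera_info(n)
    for an in(0,.1,.2,.3):
        P=[np.r_[H+(d*np.cos(an)-.008*np.sin(an))*u+q*v,.0505+d*np.sin(an)+.008*np.cos(an)] for d in(0,.14) for q in(.05,-.05)]
        print(an,cv2.projectPoints(np.float64(P),i['rvec'],i['tvec'],i['camera_matrix'],None)[0][:,0].round(1).tolist())
cv2.imwrite('pics/z3.png',np.hstack([cv2.resize(np.clip(a['top'][130:230,85:185]*1.0,0,255),None,fx=4,fy=4),cv2.resize(a['scene'][215:315,290:390],None,fx=4,fy=4)]))
show([])
E
```

```text
top []
0 [[117.7, 214.1], [163.3, 203.7], [106.2, 152.0], [150.9, 142.0]]
0.1 [[117.8, 214.4], [163.4, 204.0], [103.8, 151.2], [149.3, 141.0]]
0.2 [[117.9, 214.8], [163.5, 204.4], [101.5, 150.9], [147.8, 140.6]]
0.3 [[118.0, 215.1], [163.6, 204.7], [99.3, 151.3], [146.4, 140.8]]
scene [(231.0, [[36, 110], [36, 125], [17, 125], [17, 110]]), (2515.5, [[374, 235], [367, 290], [317, 277], [330, 224]])]
0 [[374.1, 234.1], [328.8, 222.7], [363.4, 294.3], [315.1, 281.2]]
0.1 [[374.2, 233.8], [328.9, 222.4], [364.9, 291.3], [316.0, 278.1]]
0.2 [[374.2, 233.5], [328.9, 222.1], [366.4, 287.6], [317.0, 274.4]]
0.3 [[374.2, 233.2], [329.0, 221.9], [368.1, 283.3], [318.2, 270.0]]
t 9.65 p [ 0.6915 -0.0432  0.3041] F [-0.1   0.42 -0.32] w 0.0004[ WARN:0@1.788] global loadsave.cpp:1063 imwrite_ Unsupported depth image for selected encoder is fallbacked to CV_8U.
```

View pics/z3.png

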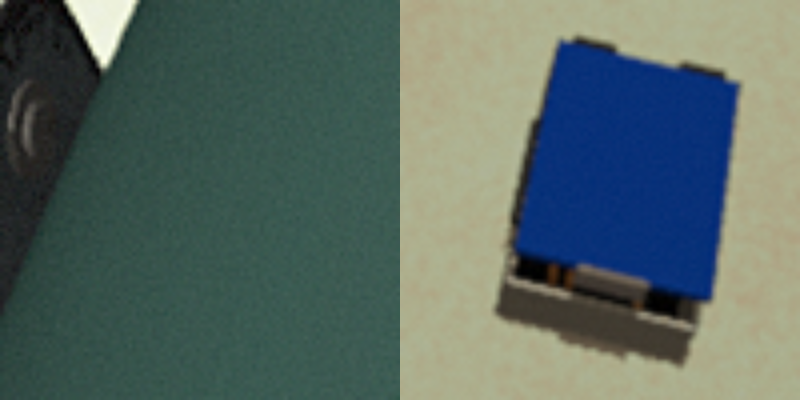

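With the arm away, the scene view shows the lid at a≈0.18, a gap of about 7 px, or 25 mm, above the front rim. It stalled there while the tip moved on. I'll return nearer the free edge, descend in small steps, and track the blue lower edge numerically.

>>> move_arm([
  {"xyz": [-0.79, 0, 0.02], "yaw": 0},
  {"xyz": [-0.79, 0, 0.02], "yaw": 0},
  {"xyz": [-0.79, 0, 0.02], "yaw": 0},
  {"xyz": [-0.79, 0, 0.02], "yaw": 0},
  {"xyz": [-0.79, 0, 0.02], "yaw": 0},
])

```text
t: 10.28
eef_pos: [0.6074, 0.2628, 0.3047]
orientation: [-1.326, 0.987, -0.993]
contact_force: [0.7, 0.2, 0.9]
gripper_width: 0.0002
```

```bash
cat >> h.py <<'E'
def edge():
    im=np.mean([r.camera('scene').astype(np.float32) for _ in range(2)],0).astype(np.uint8)
    h=cv2.cvtColor(im,cv2.COLOR_BGR2HSV);m=cv2.inRange(h,(105,130,40),(125,255,255))
    print('blue bottom rows',{x:int(np.flatnonzero(m[200:320,x]).max()+200) for x in(320,323,326,358,361,364) if m[200:320,x].any()})
    return im
E
python3 - <<'E'
from h import *
edge();show([(.6088,.2613,.12),(.6088,.2613,.09)])
E
```

```text
blue bottom rows {320: 278, 323: 279, 326: 279, 358: 287, 361: 288, 364: 289}
t 10.375 p [0.6065 0.2655 0.3046] F [-0.87 -0.43 -0.1 ] w 0.0004
[0.6088 0.2613 0.12  ] -> [ 0.0127  0.4614 -0.0009]
[0.6088 0.2613 0.09  ] -> [ 0.0129  0.5364 -0.0015]
```

>>> move_arm([
  {"xyz": [0.012, 0.15, 0], "yaw": 0},
  {"xyz": [0.012, 0.3, 0], "yaw": 0},
  {"xyz": [0.012, 0.42, 0], "yaw": 0},
  {"xyz": [0.012, 0.48, 0], "yaw": 0},
  {"xyz": [0.012, 0.51, 0], "yaw": 0},
])

```text
t: 11.0
eef_pos: [0.6079, 0.2623, 0.0993]
orientation: [-1.329, 0.985, -0.988]
contact_force: [0.7, -0.3, -0.5]
gripper_width: 0.0001
```

```bash
python3 - <<'E'
from h import *
edge();show([(.6088,.2613,.08),(.6088,.2613,.07)])
E
```

```text
blue bottom rows {320: 278, 323: 279, 326: 279, 358: 288, 361: 288, 364: 289}
t 11.1 p [0.6084 0.2622 0.1   ] F [-0.04  0.16  0.45] w 0.0007
[0.6088 0.2613 0.08  ] -> [0.0025 0.0499 0.    ]
[0.6088 0.2613 0.07  ] -> [ 0.0025  0.0749 -0.0001]
```

>>> move_arm([
  {"xyz": [0.002, 0.02, 0], "yaw": 0},
  {"xyz": [0.002, 0.035, 0], "yaw": 0},
  {"xyz": [0.002, 0.05, 0], "yaw": 0},
  {"xyz": [0.002, 0.065, 0], "yaw": 0},
  {"xyz": [0.002, 0.075, 0], "yaw": 0},
])

```text
t: 11.72
eef_pos: [0.6087, 0.2614, 0.0695]
orientation: [-1.329, 0.985, -0.988]
contact_force: [0.1, 0.0, -0.1]
gripper_width: 0.0009
```

```bash
python3 - <<'E'
from h import *
edge();show([])
E
```

```text
blue bottom rows {320: 278, 323: 278, 326: 279, 358: 288, 361: 288, 364: 289}
t 11.825 p [0.6086 0.2614 0.0694] F [-0.48  0.05  0.34] w 0.0002
```

```bash
python3 - <<'E'
from h import *
v=np.array([-u[1],u[0]]);H2=H+.006*u
im=np.clip(edge()*2.0,0,255).astype(np.uint8);k=9;x0,y0=305,225
c=cv2.resize(im[y0:y0+66,x0:x0+75],None,fx=k,fy=k,interpolation=cv2.INTER_CUBIC)
i=r.camera_info('scene');s,p,R=pose()
def dot(P,col):
    q=cv2.projectPoints(np.float64([P]),i['rvec'],i['tvec'],i['camera_matrix'],None)[0][0,0];cv2.circle(c,tuple(int(z) for z in(q-[x0,y0]+.5)*k),4,col,-1)
for dx in(-.0135,.0135):
    for dz in(-.016,.016): dot(p+R@[dx,0,dz],(255,0,255))
dot(p,(0,0,255))
a=.18
for d in(.08,.1,.12,.14): dot(np.r_[H2+(d*np.cos(a)-.008*np.sin(a))*u,.0505+d*np.sin(a)+.008*np.cos(a)],(0,255,0))
cv2.imwrite('pics/z4.png',c)
E
```

```text
blue bottom rows {320: 278, 323: 279, 326: 279, 358: 288, 361: 288, 364: 289}
```

View pics/z4.png

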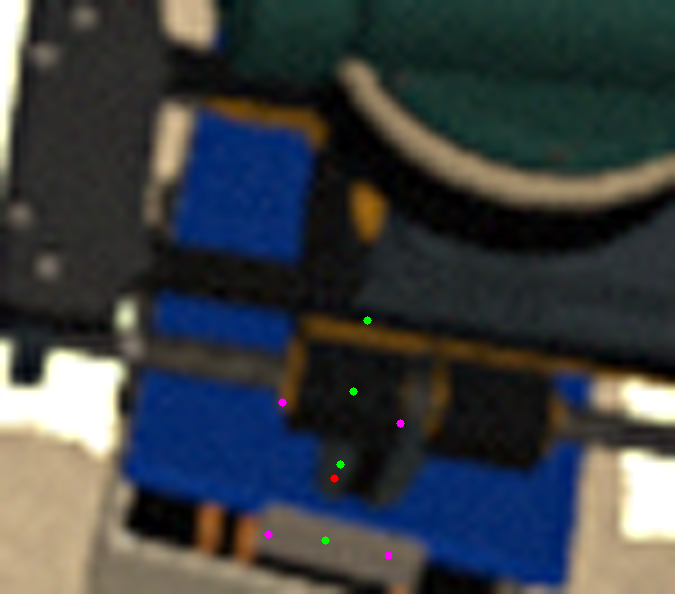

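This settles it. The visible fingertips end about 20–25 mm above the reported TCP; `mid.png` already showed this offset in free air. So the lid was following all along, and the tip simply needs to go lower. I'll continue down slowly and watch the edge and the force.

>>> move_arm([
  {"xyz": [0, 0.012, 0], "yaw": 0},
  {"xyz": [0, 0.022, 0], "yaw": 0},
  {"xyz": [0, 0.03, 0], "yaw": 0},
  {"xyz": [0, 0.038, 0], "yaw": 0},
  {"xyz": [0, 0.046, 0], "yaw": 0},
])

```text
t: 12.55
eef_pos: [0.6091, 0.2616, 0.0515]
orientation: [-1.328, 0.985, -0.989]
contact_force: [0.9, -0.7, 1.0]
gripper_width: 0.0006
```

```bash
python3 - <<'E'
from h import *
edge();show([])
E
```

```text
blue bottom rows {320: 280, 323: 280, 326: 281, 358: 289, 361: 290, 364: 291}
t 12.65 p [0.6087 0.2615 0.0512] F [ 0.09  0.27 -0.06] w 0.0005
```

The edge moved down 2 px, so the lid is following. Rows of about 284 at the left and 297 at the right would mean closed.

>>> move_arm([
  {"xyz": [0, 0.006, 0], "yaw": 0},
  {"xyz": [0, 0.012, 0], "yaw": 0},
  {"xyz": [0, 0.018, 0], "yaw": 0},
  {"xyz": [0, 0.023, 0], "yaw": 0},
  {"xyz": [0, 0.026, 0], "yaw": 0},
])

```text
t: 13.28
eef_pos: [0.6088, 0.2615, 0.0406]
orientation: [-1.329, 0.985, -0.988]
contact_force: [0.4, -0.0, 1.5]
gripper_width: 0.0005
```

```bash
python3 - <<'E'
from h import *
edge();show([])
E
```

```text
blue bottom rows {320: 282, 323: 283, 326: 284, 358: 292, 361: 293, 364: 294}
t 13.375 p [0.6087 0.2615 0.0406] F [-0.3   0.57  0.04] w 0.0006
```

>>> move_arm([
  {"xyz": [0, 0.004, 0], "yaw": 0},
  {"xyz": [0, 0.008, 0], "yaw": 0},
  {"xyz": [0, 0.011, 0], "yaw": 0},
  {"xyz": [0, 0.013, 0], "yaw": 0},
  {"xyz": [0, 0.015, 0], "yaw": 0},
])

```text
t: 14.0
eef_pos: [0.6088, 0.2615, 0.0346]
orientation: [-1.329, 0.986, -0.988]
contact_force: [0.7, 0.1, 0.9]
gripper_width: 0.0007
```

```bash
python3 - <<'E'
from h import *
edge();show([])
E
```

```text
blue bottom rows {320: 284, 323: 284, 326: 285, 358: 293, 361: 294, 364: 295}
t 14.1 p [0.6086 0.2615 0.0345] F [0.18 0.8  1.55] w 0.0004
```

>>> move_arm([
  {"xyz": [0, 0.003, 0], "yaw": 0},
  {"xyz": [0, 0.006, 0], "yaw": 0},
  {"xyz": [0, 0.008, 0], "yaw": 0},
  {"xyz": [0, 0.01, 0], "yaw": 0},
])

```text
t: 14.6
eef_pos: [0.6087, 0.2615, 0.0305]
orientation: [-1.33, 0.986, -0.988]
contact_force: [1.0, 0.4, 1.2]
gripper_width: 0.0003
```

```bash
python3 - <<'E'
from h import *
edge();show([])
E
```

```text
blue bottom rows {320: 284, 323: 285, 326: 286, 358: 294, 361: 295, 364: 295}
t 14.7 p [0.6086 0.2615 0.0304] F [-0.08  0.07 -0.23] w 0.0003
```

>>> move_arm([
  {"xyz": [0, 0.003, 0], "yaw": 0},
  {"xyz": [0, 0.006, 0], "yaw": 0},
  {"xyz": [0, 0.008, 0], "yaw": 0},
  {"xyz": [0, 0.01, 0], "yaw": 0},
])

```text
t: 15.2
eef_pos: [0.6088, 0.2616, 0.0287]
orientation: [-1.33, 0.986, -0.988]
contact_force: [-17.0, -6.1, 46.0]
gripper_width: 0.0006
```

```bash
python3 - <<'E'
from h import *
edge();show([])
E
```

```text
blue bottom rows {320: 285, 323: 285, 326: 286, 358: 295, 361: 295, 364: 295}
t 15.3 p [0.6088 0.2616 0.0288] F [-13.94  -6.53  37.57] w 0.0002
```

The force has jumped at the stop: the lid is closed. Backing off now, straight up.

>>> move_arm([
  {"xyz": [0, -0.02, 0], "yaw": 0},
  {"xyz": [0, -0.1, 0], "yaw": 0},
  {"xyz": [0, -0.25, 0], "yaw": 0},
  {"xyz": [0, -0.4, 0], "yaw": 0},
  {"xyz": [0, -0.55, 0], "yaw": 0},
])

```text
t: 15.92
eef_pos: [0.6075, 0.2607, 0.2507]
orientation: [-1.331, 0.986, -0.988]
contact_force: [0.5, -0.2, 0.3]
gripper_width: 0.0006
```

>>> move_arm([
  {"xyz": [0, -0.2, -0.1], "yaw": 0},
  {"xyz": [0, -0.25, -0.2], "yaw": 0},
  {"xyz": [0, -0.25, -0.25], "yaw": 0},
])

```text
t: 16.3
eef_pos: [0.511, 0.2311, 0.3535]
orientation: [-1.327, 0.984, -0.989]
contact_force: [1.3, -0.5, -0.9]
gripper_width: 0.0002
```

```bash
python3 - <<'E'
from h import *
im=edge();print(quad(im,'blue'));show([])
old=cv2.imread('pics/scene0.png')
d=cv2.absdiff(cv2.blur(im,(3,3)),cv2.blur(old,(3,3))).max(2)
print('diff orange',d[90:180,120:195].max(),'green',d[165:245,215:280].max())
cv2.imwrite('pics/f.png',np.vstack([cv2.resize(im[80:310,120:400],None,fx=2,fy=2)]))
E
```

```text
blue bottom rows {320: 285, 323: 285, 326: 286, 358: 295, 361: 295, 364: 295}
[(227.5, [[45, 110], [30, 125], [17, 125], [17, 110]]), (2105.5, [[376, 238], [364, 296], [314, 283], [330, 230]])]
t 16.4 p [0.5101 0.2308 0.3516] F [1.01 0.68 0.92] w 0.0003
diff orange 12 green 12
```

View pics/f.png

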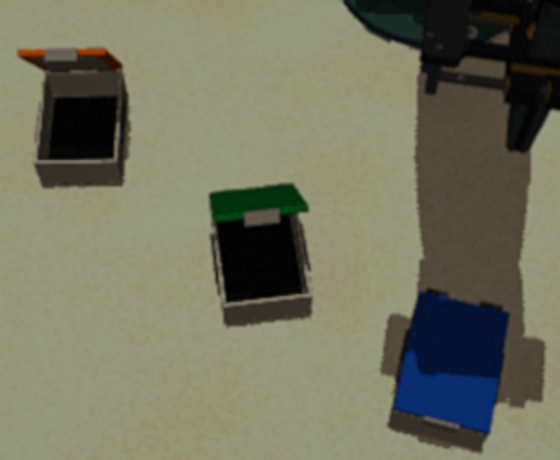

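The blue lid lies flush: its free corners at (314,283) and (364,296) match the predicted closed edge within 1 px. The orange and green cases are unchanged, so I'm handing in.

```bash
python3 -c "
from cell import r
print(r.sign_off(), r.get_state()['t'])"
```

```text
the job is handed in; nothing more can be done
the job is handed in; nothing more can be done
```

The blue lid is closed, and I handed the job in just after 16.4 s. I pushed it down slowly with the shut fingertips near its free edge, then lifted clear.

- **Lid closed:** in the last image its free corners are within 1 px of the predicted closed position. It did not move when I backed off.
- **Other cases:** the orange and green lids show no change from the first scene picture beyond noise, and both still stand open. The arm is clear and touches nothing.
- **Fingertip height disagreed:** the fingertips sit about 20–25 mm above where the reported TCP puts them. I first stopped with the lid still about 0.18 rad open, noticed it in the images, and went back to finish.
- **Force at the end:** the closing push was at noise level, but the last small step pressed the closed lid with a reading of 46 N (49 N in all). That was the fingertips, not the gripper body, and is well below the 120 N wrist limit, but it is more than I intended. I backed off right after.

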